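# Centre the tippy trophy on its plinth

## Task

The little brass cup trophy has been left near the edge of its round wooden plinth, and it topples easily. Push it with light taps of the fingertips, low down at its foot, until it stands upright in the middle of the plinth (within about 5 mm), then move clear. Do not grip it, lift it, bang it or tip it over, and leave everything else as it stands.

Things in the scene. Friction and masses are not known exactly. Their poses are not given: they have to be found in the camera images.
- trophy: little brass cup trophy, 60 mm high, 0.11-0.21 kg, loose. Origin: centre of underside; z up its axis. Round foot: 24 mm resting face, bevelled out to a 34 mm diameter disc (widest part), its upright rim 3 to 12 mm above the underside. Thin stem; from 34 to 60 mm a cup, 25 mm diameter, 34 over its two ears. Slides if its foot's rim is pushed, stops with the push; tips if pushed higher
- plinth_top (a point): centre of the flat top of the trophy's plinth, the place where the trophy should stand; 38 mm above the work surface, z up
- plinth: round dark wooden plinth, 90 mm diameter, 35 mm high, screwed down (cannot move), in the middle of a tan felt mat 3 mm thick. Origin: centre of its underside. It is the taller and wider of the two plinths
- ball_award: bystander, to be left alone: black ball of 57 mm diameter on a small turned wooden foot, 76 mm high over all, standing in the middle of the other, lower plinth (68 mm diameter, its top 21 mm above the work surface) about 200 mm from the trophy's plinth. Origin: centre of its underside
- chalk_a: bystander: cue chalk cube, 22 mm wide, 21 mm high, on the mat about 110 to 135 mm from the plinth's centre. Origin: centre of its underside
- chalk_b: bystander: another such cue chalk cube, on the mat about 110 to 135 mm from the plinth's centre. Origin: centre of its underside
- tumbler: bystander: drinking glass, 68 mm diameter, 85 mm high, about 200 mm or more from the plinth's centre. Origin: centre of its underside
- mug: bystander: white mug, 76 mm diameter, 85 mm high, with a handle that sticks out about 35 mm on its +y side, towards the plinth, its axis about 200 mm or more from the plinth's centre. Origin: centre of its underside
- coasters: bystander: stack of cork coasters, 90 mm diameter, 20 mm high, about 200 mm or more from the plinth's centre. Origin: centre of its underside
Not all that is in view belongs to the job. What is shaped like the plinth but blue or green is not meant. Of the things like the trophy, leave any that is blue; of the rest the smaller one is meant.

How it is judged:
By the outcome, as a careful person would: the job done as asked, in the order asked, and still so for the second after the job is handed in, with the robot touching nothing.
It also fails if it takes over 46 s, if anything falls off the work surface, if the arm or the gripper's body presses on something with over 40 N, if the wrist force passes 120 N, or if a joint passes its speed limit or range.

## Robot

A 7-joint arm with a two-finger parallel gripper is mounted at the origin on the work surface. World frame = base frame: x ahead of the robot, y to its left, z up, the work surface at z = 0. Lengths are in m, angles in degrees, forces in N, time in s.
With the tool pointing down it reaches from about 0.4 to 0.9 m from the base axis. Payload 5.5 kg.
Tool frame: the origin (TCP) lies between the finger pads; the fingertips stand 19 mm ahead of it and the grasp point (between the pads) is the TCP; z points along the fingers, y is the direction in which the jaws open and shut (so a half turn about z gives the same grasp; the last joint's range is limited). The gripper opens to 85 mm and grips with 20 to 120 N. Pads are 22 mm wide; open, the fingers measure 114 mm over their backs; the gripper's body (76 mm by 85 mm) begins 54 mm behind the grasp point. The pads swing forward as they close: fully open they stand 13 mm farther back than shut.
Start: joints at [-60.722, 28.699, -24.465, 88.831, 12.651, 65.22, -12.049], TCP at [0.159, 0.63, 0.25] pointing down, gripper open.
Joint ranges: [-164.97, 164.97], [-17.58, 116.51], [-87.97, 89.64], [11.32, 138.91], [-80.73, 260.73], [10.89, 115.49], [-147.41, 147.41]. Speed limits (degrees/s): [147.25, 147.25, 180, 180, 180, 180, 180].

## Interface

Orientations are given as [roll, pitch, yaw] about the fixed x, y, z axes, in that order (R = Rz(yaw) Ry(pitch) Rx(roll)).
In Python, from workcell import env, ik, eyes, telemetry gives the robot as it stands. Calls block until the motion is done:
- env.move_to(position, orientation): joint-space move of the TCP to a pose.
- env.servo_line(position, vel=0.15, ori=None): straight line of the TCP; ori=None keeps the orientation; vel is the mean speed in m/s.
- env.move_joints(angles): joint-space move.
- env.gripper_open() and env.close(squeeze=None): open the fingers fully, or close them until they stop; squeeze is the grip in N (None keeps the last).
- env.sleep(seconds).
- ik(position, orientation): joint angles nearest the present ones, or None.
- eyes.camera(name): name is "scene" or "top"; returns the picture (400x640x3 uint8, red, green, blue); there is no depth.
- eyes.camera_params(name): a dict with "K" (3x3 intrinsics, pixels), "T" (4x4, takes a point from camera to world coordinates). Camera axes: x right, y down, z forward; pixel columns grow to the right and rows downward; lengths in m; the calibration is good to about 2 mm. A picture is of the moment at which its call begins. camera_params takes no time and is no camera call.
A pose or a line that the arm cannot do raises env.PlanningError and nothing moves.
- env.hand_in(): hands the job in, once; it reports no verdict.
Readings, each from a call of its own:
- telemetry.read_time_s(): time.
- telemetry.read_joint_pos(): joint angles.
- telemetry.read_joint_vel(): joint speeds.
- telemetry.read_tau(): joint torques, N m.
- telemetry.read_ee_pos(): TCP position.
- telemetry.read_ee_rot(): TCP orientation.
- telemetry.read_contact_force(): force on the tool from outside, world axes, zero at the start.
- telemetry.read_wrist_torque(): the same for the moment, N m.
- telemetry.read_width(): finger opening in m.
Only numpy, scipy, OpenCV 4.12 (cv2) and the standard library are available. Lean on these libraries where they do the work, as an engineer would, in place of code of your own. Each camera call takes 0.05 s, during which the arm holds its last target. There are 200 camera calls.

## Working session

There is one attempt and no reset: what is moved stays moved. The work goes in short steps, each a Python script; the robot and the scene stay as the last script left them, time stands still between calls to the robot, and variables do not carry over. Pictures are saved under pics/ and viewed, about 8 in all and at most 12, crops included, and the job is handed in when it is done.

```bash
ls; mkdir -p pics; python3 - <<'E'
from workcell import env, ik, eyes, telemetry
import cv2,numpy as np
for n in ("scene","top"):
    im=eyes.camera(n); cv2.imwrite(f"pics/{n}0.png",im[:,:,::-1]); p=eyes.camera_params(n); print(n,p["K"].round(1).tolist(),p["T"].round(4).tolist())
print(telemetry.read_time_s())
E
```

```text
pics
scene [[387.6, 0.0, 320.4], [0.0, 387.6, 200.2], [0.0, 0.0, 1.0]] [[-0.0907, 0.7957, -0.5989, 1.0835], [0.9957, 0.0627, -0.0675, 0.0326], [-0.0162, -0.6024, -0.798, 0.7172], [0.0, 0.0, 0.0, 1.0]]
top [[445.3, 0.0, 315.6], [0.0, 445.3, 198.7], [0.0, 0.0, 1.0]] [[-0.0107, -0.996, 0.0883, 0.5102], [-0.9998, 0.0089, -0.0202, 0.0035], [0.0193, -0.0884, -0.9959, 1.2674], [0.0, 0.0, 0.0, 1.0]]
0.1
```

View pics/top0.png

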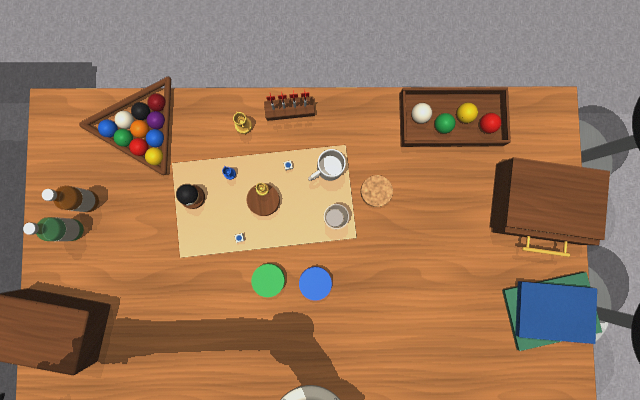

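View pics/scene0.png

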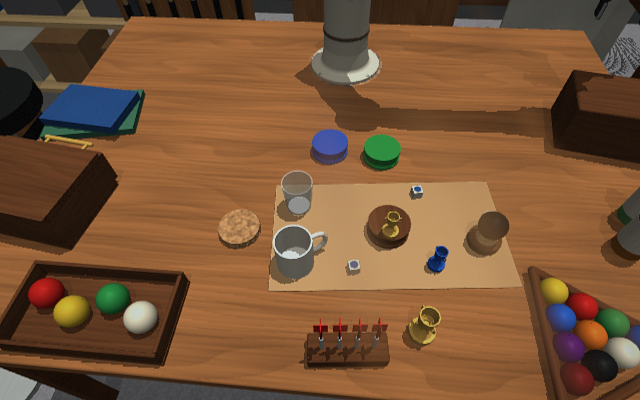

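```bash
python3 - <<'E'
import cv2,numpy as np
a=cv2.imread("pics/top0.png")[165:235,225:300]; b=cv2.imread("pics/scene0.png")[190:260,350:425]
f=lambda i:cv2.resize(i,(400,373),interpolation=cv2.INTER_CUBIC)
cv2.imwrite("pics/crop0.png",np.hstack([f(a),f(b)]))
E
```

```text
(no output)
```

View pics/crop0.png

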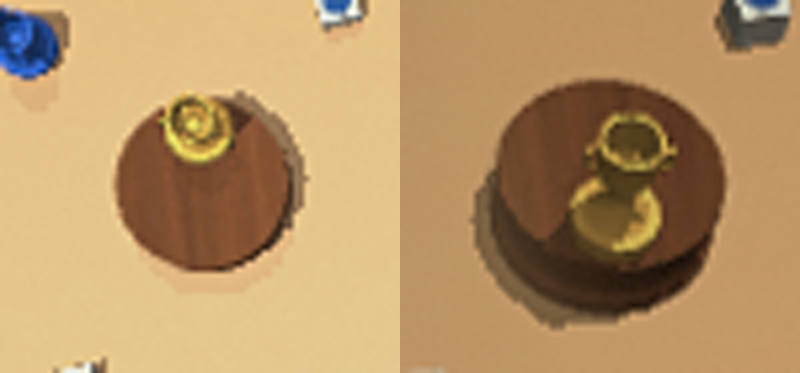

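```bash
cat > h.py <<'E'
import cv2,numpy as np
from scipy.optimize import least_squares
from workcell import env, ik, eyes, telemetry
def cast(n,px,z):
    p=eyes.camera_params(n);K,T=np.array(p["K"]),np.array(p["T"])
    d=np.c_[px,np.ones(len(px))]@np.linalg.inv(K).T@T[:3,:3].T
    return T[:3,3][:2]+d[:,:2]*((z-T[2,3])/d[:,2])[:,None]
def proj(n,P):
    p=eyes.camera_params(n);c=np.linalg.inv(p["T"])@np.r_[P,1];u=p["K"]@c[:3];return u[:2]/u[2]
def circ(P,R,c0,s=.001):
    r=least_squares(lambda c:np.hypot(*(P-c).T)-R,c0,loss="soft_l1",f_scale=s);e=np.abs(r.fun);return r.x,np.median(e),len(P)
def masks(im,roi):
    h=cv2.cvtColor(im,cv2.COLOR_RGB2HSV).astype(int);H,S,V=h[...,0],h[...,1],h[...,2]
    y=(H>=20)&(H<=34)&(S>135)&(V>60);
    b=((H<=17)|(H>170))&(S>90)&(V<135)&(V>70)
    k=np.zeros(H.shape,bool);k[roi[1]:roi[3],roi[0]:roi[2]]=1
    def big(m):
        n,l,s,_=cv2.connectedComponentsWithStats((m&k).astype(np.uint8));return (l==1+s[1:,4].argmax()).astype(np.uint8)
    return big(y),b&k
def cont(m):
    c=max(cv2.findContours(m,cv2.RETR_EXTERNAL,cv2.CHAIN_APPROX_NONE)[0],key=cv2.contourArea)[:,0].astype(float)
    m_=c.mean(0);d=c-m_;return c+.4*d/np.hypot(*d.T)[:,None]   # pixel centre -> edge
def foot(n,im,roi):
    y,_=masks(im,roi);c=cont(y);v=eyes.camera_params(n)["T"][:2,3]
    P=cast(n,c,.041);x=P.mean(0)
    for _ in range(6):
        u=v-x;u=u/np.hypot(*u);q=P[(P-x)@u>0.003]
        x,e,k=circ(q,.017,x)
    return x,e,k,c
ROI={"top":(238,172,290,225),"scene":(360,195,420,255)}
E
python3 - <<'E'
from h import *
out=[]
for n in ROI:
    im=cv2.imread(f"pics/{n}0.png")[:,:,::-1].copy();r=ROI[n]
    y,b=masks(im,r)
    m=((y>0)|b).astype(np.uint8);m=cv2.morphologyEx(m,cv2.MORPH_OPEN,np.ones((3,3)))
    c=cont(cv2.morphologyEx(m,cv2.MORPH_CLOSE,np.ones((3,3))))
    P=cast(n,c,.038);g=circ(P,.045,P.mean(0));print(n,"plinth",g)
    f=foot(n,im,r);print("foot",f[:3], "off mm",(f[0]-g[0])*1e3)
    v=im.copy();v[b]=(0,255,255);v[y>0]=(255,0,255)
    s=lambda a:cv2.resize(a[r[1]:r[3],r[0]:r[2]],(400,400),interpolation=cv2.INTER_NEAREST);w=s(v)[:,:,::-1].copy()
    for cc,R,z,col in((g[0],.045,.038,(0,255,0)),(f[0],.017,.041,(255,0,0))):
        for t in np.linspace(0,6.28,60):
            q=proj(n,[cc[0]+R*np.cos(t),cc[1]+R*np.sin(t),z]);q=((q+.5-r[:2])*400/(np.array(r[2:])-r[:2])).astype(int);cv2.circle(w,tuple(map(int,q)),2,col,-1)
    out.append(w)
cv2.imwrite("pics/fit0.png",np.hstack(out))
E
```

```text
top plinth (array([0.61533083, 0.12635982]), np.float64(0.004591974546467776), 108)
foot (array([0.64871007, 0.1321403 ]), np.float64(0.003300388805841884), 33) off mm [33.37923595  5.78048002]
scene plinth (array([0.62718411, 0.11728023]), np.float64(0.008955665985192419), 202)
foot (array([0.6025683 , 0.13335689]), np.float64(0.000579354503255124), 18) off mm [-24.61581856  16.07665769]
```

View pics/fit0.png

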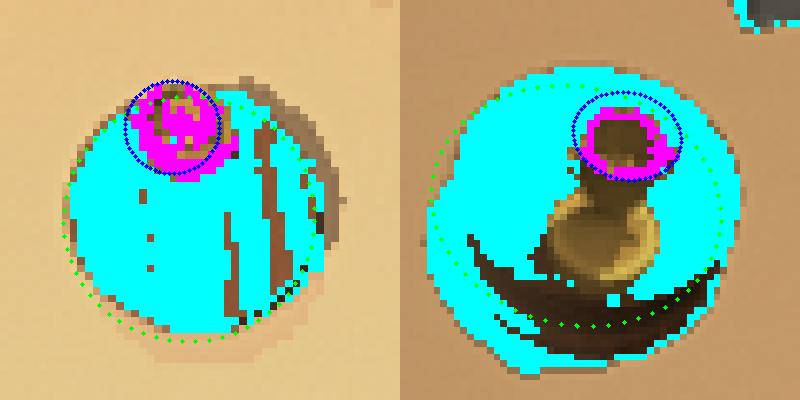

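```bash
python3 - <<'E'
import cv2
for n,pts in (("top",dict(mat=(245,215),shad=(281,195),shad2=(278,183),brown=(250,200),brown2=(258,205),brown3=(272,200),brass=(259,192),b2=(267,192),b3=(262,184),dk=(274,214),lowmat=(263,221),dkshadetop=(270,187))),
 ("scene",dict(mat=(365,200),top=(385,208),tops=(375,215),right=(410,225),side=(385,244),sideR=(405,240),shad=(366,240),shadetop=(379,235),f1=(385,230),f2=(396,232),f3=(390,227),f4=(383,228),stem=(391,222),cup=(391,216)))):
    h=cv2.cvtColor(cv2.imread(f"pics/{n}0.png"),cv2.COLOR_BGR2HSV)
    print(n,{k:h[y,x].tolist() for k,(x,y) in pts.items()})
E
```

```text
top {'mat': [20, 100, 229], 'shad': [15, 108, 144], 'shad2': [19, 103, 228], 'brown': [11, 158, 126], 'brown2': [11, 158, 129], 'brown3': [11, 161, 135], 'brass': [21, 162, 213], 'b2': [24, 149, 152], 'b3': [23, 158, 126], 'dk': [17, 108, 227], 'lowmat': [20, 97, 228], 'dkshadetop': [10, 145, 81]}
scene {'mat': [16, 121, 190], 'top': [12, 157, 99], 'tops': [12, 156, 111], 'right': [13, 155, 105], 'side': [12, 146, 61], 'sideR': [11, 155, 69], 'shad': [16, 120, 145], 'shadetop': [13, 149, 72], 'f1': [19, 163, 111], 'f2': [22, 155, 205], 'f3': [19, 164, 81], 'f4': [19, 159, 128], 'stem': [18, 167, 75], 'cup': [19, 165, 88]}
```

```bash
python3 - <<'E'
s=open('h.py').read()
a=s.index("def masks");b=s.index("def cont")
s=s[:a]+'''def masks(im,roi):
    H,S,V=cv2.split(cv2.cvtColor(im,cv2.COLOR_RGB2HSV).astype(int))
    k=np.zeros(H.shape,bool);k[roi[1]:roi[3],roi[0]:roi[2]]=1
    def big(m):
        m=(m&k).astype(np.uint8)
        n,l,s,_=cv2.connectedComponentsWithStats(m,connectivity=4);return (l==1+s[1:,4].argmax()).astype(np.uint8)
    return big((H>=17)&(S>132)),big((S>132)&(V>64))
def plinth(n,im,roi):
    y,b=masks(im,roi);c=cont(b);v=eyes.camera_params(n)["T"][:2,3];P=cast(n,c,.038);x=P.mean(0)
    yd=cv2.dilate(y,np.ones((5,5)));P=P[[yd[int(round(q[1])),int(round(q[0]))]==0 for q in c]]
    for _ in range(6):
        u=v-x;u=u/np.hypot(*u);x,e,k=circ(P[(P-x)@u<.012],.045,x)
    return x,e,k
def show(n,im,r,g,f):
    y,b=masks(im,r);v=im.copy();v[b>0]=v[b>0]//2+(0,127,127);v[y>0]=v[y>0]//2+(127,0,127)
    w=cv2.resize(v[r[1]:r[3],r[0]:r[2]],(400,400),interpolation=cv2.INTER_NEAREST)[:,:,::-1].copy()
    for cc,R,z,col in((g,.045,.038,(0,255,0)),(f,.017,.041,(255,0,0))):
        for t in np.linspace(0,6.28,60):
            q=proj(n,[cc[0]+R*np.cos(t),cc[1]+R*np.sin(t),z]);q=(q+.5-r[:2])*400/(np.array(r[2:])-r[:2]);cv2.circle(w,(int(q[0]),int(q[1])),2,col,-1)
    return w
'''+s[b:]
open('h.py','w').write(s)
E
cat > meas.py <<'E'
from h import *
import sys
tag=sys.argv[1];out=[]
for n in ROI:
    if tag!='0': cv2.imwrite(f"pics/{n}{tag}.png",eyes.camera(n)[:,:,::-1])
    im=cv2.imread(f"pics/{n}{tag}.png")[:,:,::-1].copy();r=ROI[n]
    g=plinth(n,im,r);f=foot(n,im,r)
    print(n,"plinth",g,"foot",f[:3],"off mm",(f[0]-g[0])*1e3);out.append(show(n,im,r,g[0],f[0]))
cv2.imwrite(f"pics/fit{tag}.png",np.hstack(out))
E
python3 meas.py 0
```

```text
top plinth (array([0.61896103, 0.12465685]), np.float64(0.0005504198192834778), 35) foot (array([0.64639231, 0.12612709]), np.float64(0.0004496066079551185), 14) off mm [27.43127765  1.47023707]
scene plinth (array([0.61903764, 0.1239389 ]), np.float64(0.0004069842630363557), 62) foot (array([0.64501287, 0.12453429]), np.float64(0.00041852016623959015), 19) off mm [25.97523358  0.59538332]
```

View pics/fit0.png

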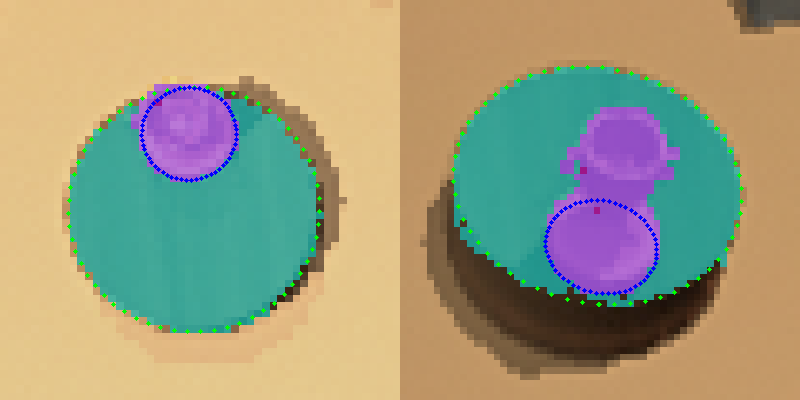

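```bash
cat >> h.py <<'E'
t=np.radians(10);ZT=np.array([-np.sin(t),0,-np.cos(t)]);ORI=[180,10,0]
def tcp(tip): return (np.array(tip)-.019*ZT).tolist()
E
python3 - <<'E'
from h import *
print(telemetry.read_time_s())
for o in ([180,10,0],[180,-10,180]):
    print(o,[None if (q:=ik(tcp(p),o)) is None else np.round(q,0).tolist() for p in ([.70,.1253,.2],[.70,.1253,.043],[.64,.1253,.043])])
env.close(20)
p=telemetry.read_ee_pos();
env.move_to(tcp([.715,.1253,.20]),ORI)
print(telemetry.read_time_s(),telemetry.read_width(),telemetry.read_ee_pos(),telemetry.read_contact_force())
ims=[eyes.camera(n) for n in ROI]
for n,im in zip(ROI,ims): cv2.imwrite(f"pics/{n}1.png",im[:,:,::-1])
cv2.imwrite("pics/v1.png",np.hstack([cv2.resize(ims[0][50:300,140:400,::-1],(400,385)),cv2.resize(ims[1][50:300,280:540,::-1],(400,385))]))
E
```

```text
0.1
[180, 10, 0] [[-22.0, 42.0, 18.0, 71.0, -14.0, 79.0, -93.0], [-22.0, 51.0, 18.0, 76.0, -17.0, 65.0, -91.0], [-23.0, 46.0, 17.0, 86.0, -16.0, 60.0, -91.0]]
[180, -10, 180] [[-4.0, 42.0, -13.0, 70.0, 6.0, 79.0, 74.0], [-4.0, 51.0, -13.0, 75.0, 9.0, 65.0, 73.0], [-4.0, 46.0, -13.0, 86.0, 8.0, 60.0, 71.0]]
3.5333 -6.739135768861104e-05 [0.71795992 0.12711335 0.2187036 ] [-0.90463982 -0.15205973 -0.94371834]
```

View pics/v1.png

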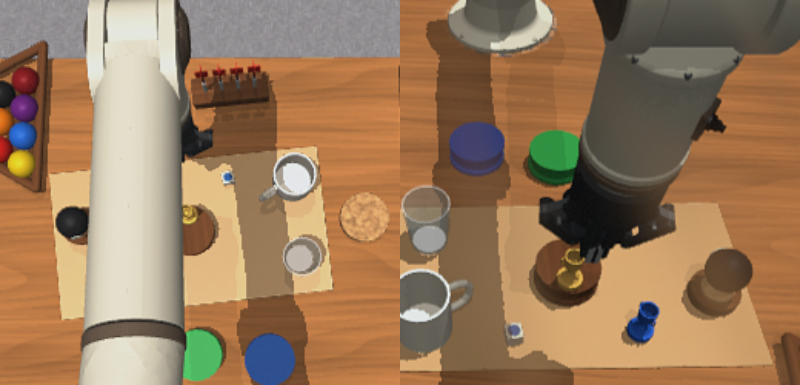

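```bash
python3 - <<'E'
from h import *
print(telemetry.read_ee_pos(),telemetry.read_ee_rot(),telemetry.read_time_s())
im=cv2.imread("pics/scene1.png")
for d in(.019,.032): print(d,[proj("scene",np.array([.715,.1253+s,.2])+(d-.019)*ZT+o*np.array([.985,0,-.17])).round(1) for o in(-.011,0.011) for s in(-.012,.012)])
cv2.imwrite("pics/v2.png",cv2.resize(im[180:230,370:440],(770,550),interpolation=cv2.INTER_NEAREST))
E
```

```text
[0.71801585 0.12674833 0.21872788] [-1.79957480e+02  1.00076915e+01  1.19767690e-01] 3.6333
0.019 [array([395.8, 208.6]), array([410.7, 209.5]), array([395.8, 220.9]), array([411. , 221.8])]
0.032 [array([394.7, 212. ]), array([409.3, 212.9]), array([394.7, 224.1]), array([409.5, 225.1])]
```

View pics/v2.png

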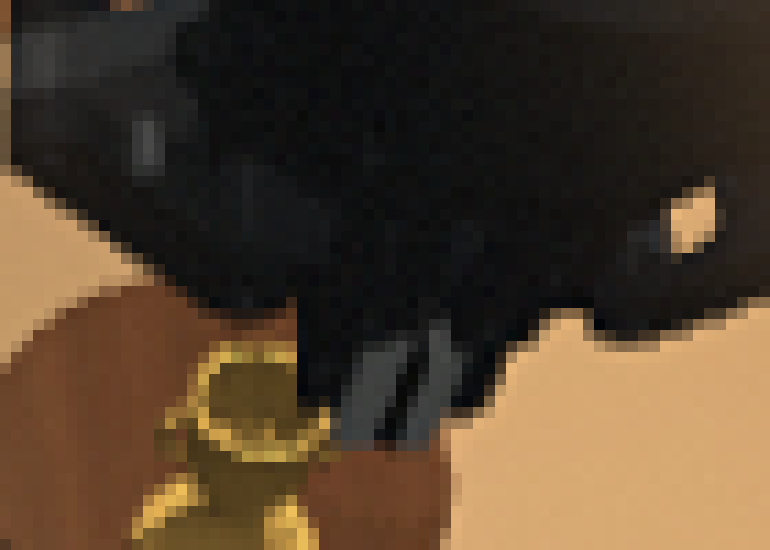

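```bash
python3 - <<'E'
from h import *
F=.0108;Y=.1232
def go(face,z,v):
    env.servo_line(tcp([face+F,Y,z]),vel=v,ori=ORI);p=np.array(telemetry.read_ee_pos())+.019*ZT
    print(round(telemetry.read_time_s(),2),"face",(p-[F,0,0]).round(4),"F",np.round(telemetry.read_contact_force(),2))
go(.705,.075,.12);go(.705,.0435,.06);go(.671,.0435,.04)
go(.663,.0435,.015);go(.655,.0435,.015);go(.648,.0435,.015)
for n in ROI: cv2.imwrite(f"pics/{n}3.png",eyes.camera(n)[:,:,::-1])
cv2.imwrite("pics/v3.png",cv2.resize(cv2.imread("pics/scene3.png")[170:260,340:460],(800,600),interpolation=cv2.INTER_CUBIC))
E
```

```text
4.83 face [0.7058 0.1233 0.0762] F [ 0.68 -0.06  0.44]
5.5 face [0.7049 0.1231 0.0432] F [1.47 0.03 0.92]
6.5 face [0.6713 0.1232 0.0436] F [-0.31  1.02  0.35]
7.18 face [0.663  0.1232 0.0435] F [ 0.7  -0.15  0.88]
7.87 face [0.6548 0.1232 0.0435] F [ 0.13 -0.07 -0.14]
8.48 face [0.6478 0.1232 0.0435] F [ 0.18 -0.5  -0.08]
```

View pics/v3.png

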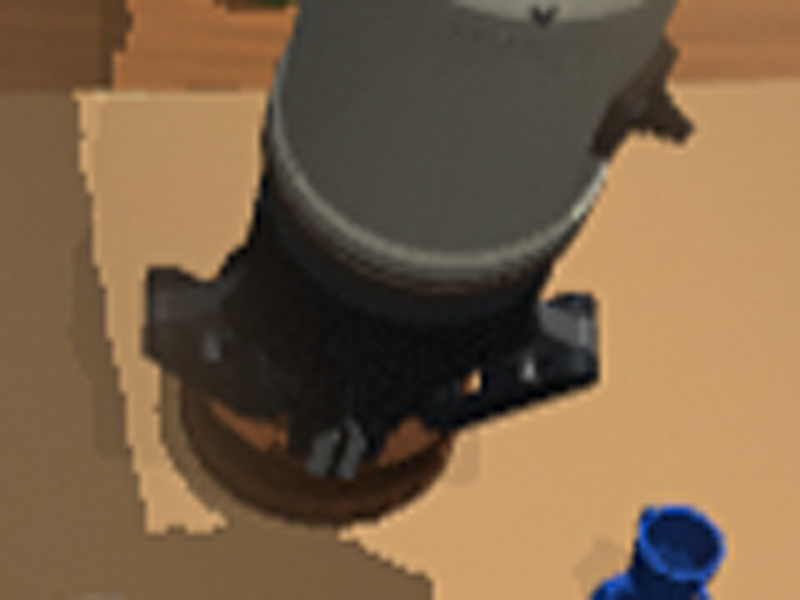

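```bash
cat >> h.py <<'E'
F=.0108
def go(face,y,z,v):
    env.servo_line(tcp([face+F,y,z]),vel=v,ori=ORI);p=np.array(telemetry.read_ee_pos())+.019*ZT
    print(round(telemetry.read_time_s(),2),"face",(p-[F,0,0]).round(4),"F",np.round(telemetry.read_contact_force(),2))
def away(y):
    go(.70,y,.0435,.06);go(.705,y,.2,.15)
    env.move_to([.6,-.14,.28],ORI);print(telemetry.read_time_s())
E
python3 - <<'E'
from h import *
away(.1232)
E
python3 meas.py 4
```

```text
9.6 face [0.6996 0.1232 0.0434] F [ 0.5  -0.31  0.05]
10.79 face [0.7042 0.1232 0.1986] F [-0.68 -0.71 -0.61]
11.925
top plinth (array([0.61848609, 0.12458174]), np.float64(0.0006068170156608189), 52) foot (array([0.63202912, 0.12522172]), np.float64(0.0003363130980339), 14) off mm [13.54303293  0.63998374]
scene plinth (array([0.61885833, 0.12404993]), np.float64(0.00039071965111770607), 45) foot (array([0.63081527, 0.12409411]), np.float64(0.0004948465850708357), 19) off mm [11.95694022  0.04418537]
```

View pics/fit4.png

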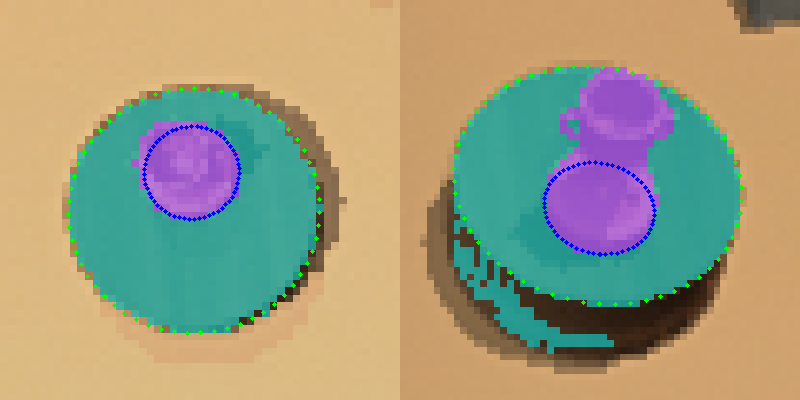

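```bash
python3 - <<'E'
from h import *
Y=.1232
env.move_to(tcp([.715,Y,.2]),ORI)
go(.703,Y,.075,.12);go(.703,Y,.0435,.06);go(.656,Y,.0435,.05);go(.645,Y,.0435,.015);go(.6352,Y,.0435,.015)
away(Y)
E
python3 meas.py 5
```

```text
14.35 face [0.7039 0.1232 0.0762] F [-0.73  1.7   0.54]
15.03 face [0.7029 0.1231 0.0432] F [-0.18 -0.85  0.38]
16.12 face [0.6563 0.1232 0.0436] F [0.13 0.09 0.27]
17.0 face [0.645  0.1233 0.0435] F [-0.52 -0.26 -0.09]
17.8 face [0.635  0.1232 0.0435] F [-0.04 -0.09 -0.08]
19.03 face [0.6996 0.1233 0.0435] F [ 0.46 -0.62 -0.33]
20.23 face [0.7042 0.1232 0.1986] F [-0.56  0.25  0.03]
21.3583
top plinth (array([0.61852877, 0.12462359]), np.float64(0.0005982767054993274), 53) foot (array([0.61881228, 0.12502323]), np.float64(0.0006993311570940436), 15) off mm [0.28350667 0.39964502]
scene plinth (array([0.61883114, 0.12404321]), np.float64(0.0004022089640287885), 41) foot (array([0.61824188, 0.12354132]), np.float64(0.0003780120745457208), 18) off mm [-0.58926469 -0.50188824]
```

View pics/fit5.png

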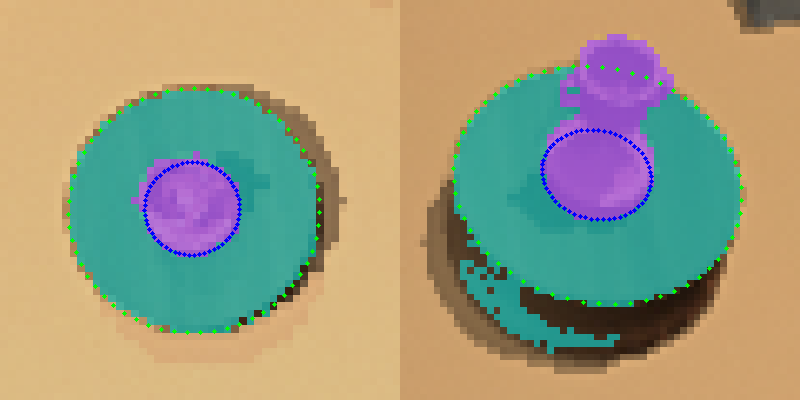

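View pics/scene5.png

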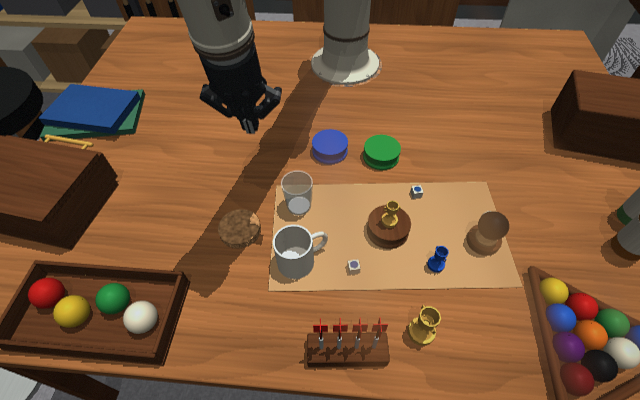

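The trophy stands upright in the middle of the plinth, around scene pixel (390,217), within about 1 mm in both views. The chalks, mug, tumbler, ball and blue cup are where they were, and the arm is clear.

```bash
python3 -c "
from workcell import env;env.hand_in()"
```

```text
the job is handed in; nothing more can be done
```

The trophy now stands upright in the middle of its plinth, and the job is handed in. With the fingers shut and the hand leaning back 10°, I pushed the rim of its foot in slow strokes (15 mm/s). It went about 14 mm, I backed off to measure, then pushed the remaining 13 mm and moved clear.

**Centring:** my last check put the foot at (+0.3, +0.4) mm from the plinth's centre in the top view. The scene view gave (−0.6, −0.5) mm. The two views disagree by about 1 mm, well inside the 5 mm allowed.

**Forces and time:** every force reading, taken at the end of a move, was under 2 N. The clock read 21.4 s before the last pictures.

**Everything else:** the bystanders look unmoved by eye in the last picture; I did not measure them. No check failed. The trophy was hidden behind the gripper during the pushes, so I could only measure it after backing away.

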